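# Load a collet chuck into the sloping tool magazine

## Robot

A 6-joint arm with a two-finger parallel gripper is mounted at the origin on a cart in front of the work surface, level with it; the furniture and walls round the work are solid. World frame = base frame: x ahead of the robot, y to its left, z up, the work surface at z = 0. Lengths are in m, angles in degrees, forces in N, time in s.
With the tool pointing down it reaches from about 0.4 to 0.825 m from the base axis. Payload 7 kg.
Tool frame: the origin (TCP) lies between the finger pads; the fingertips stand 19 mm ahead of it and the grasp point (between the pads) is the TCP; z points along the fingers, y is the line along which they close (so a half turn about z gives the same grasp; the last joint's range is limited). The gripper opens to 88 mm and grips with 3 to 60 N. Pads are 19 mm wide; open, the fingers measure 130 mm over their backs; the gripper's body (78 mm by 193 mm) begins 47 mm behind the grasp point.
Start: joints at [84.288, 20.546, 0.682, 0, -70.136, -16.507], TCP at [0.255, 0.625, 0.246] pointing down, gripper open.
Joint ranges: [-176.03, 176.03], [-82.01, 121.73], [-58.28, 71.71], [-173.87, 95.51], [-174.79, -0.11], [-173.66, 173.66]. Speed limits (degrees/s): [136.94, 136.94, 172.46, 180, 180, 180].

## Interface

Orientations are given as [roll, pitch, yaw] about the fixed x, y, z axes, in that order (R = Rz(yaw) Ry(pitch) Rx(roll)).
In Python, from plant import get_obs, snapshot, close_job, spot_in, spot_point gives the robot as it stands.
- The arm moves only by the tool play_rows, never from a script. Its argument "plan" is a list of rows, each a list of 6 numbers: the shift along the tool's x, y, z in cm, then the turn, a rotation vector about the tool's x, y, z in degrees. A call has 1 to 20 rows; each row shifts and turns the commanded pose from where the row before left it, along the tool's axes as they then stand; what a row does not reach is not made up. A row lasts 1/12 s, in which the tool goes at most 41.7 mm and 7.16 degrees, less where a joint would pass 70% of its speed; a pose out of reach is approached as far as the arm can. A call is refused whole if a number of a shift passes 4.17 or a number of a turn 7.16, either way. A call with a gripper value outside its range is refused whole. "grip" is the finger opening in cm, from 0 to 8.76, set as the call begins (left out, the last holds). The fingers move at their own pace and stop on an object; the grip force is fixed at half the most. Time passes only in rows, so rows that do not move let the fingers close. It gives the time, the measured TCP pose, the force, the opening and the grip force at its end, in the units of the state.
- get_obs(): the state, without advancing time (a new reading comes with each control period).
- snapshot(name): name is "scene" or "top" or "wrist"; returns a dict with "frame" (480x640x3 uint8, red, green, blue), "fx", "fy", "cx", "cy" (pixels), "position" and "attitude" of the camera in the world. Camera axes: x right, y down, z forward; pixel columns grow to the right and rows downward; lengths in m; the calibration is good to about 2 mm. A picture is of the moment at which its call begins. There is no depth.
- close_job(): hands the job in; it is judged then, once.
Trained networks look in the newest picture that a camera, given by its name, has taken for a name from the list of things; names that differ only in an ending like _2 or _b are one class to them, and where a whole thing is asked for, a point or a joint stands for the part that bears it (a point fixed in the world has none). Each returns a list of dicts, best first, with "score" (0 to 1); they miss things now and then, are a little off and sometimes report something else, mostly with a low value. They report only what shows in the picture. A call takes as long as a camera call. They do not tell look-alikes from the thing itself.
- spot_in(camera, thing): "position" ([x, y, z] in m, in world coordinates, good to about 4 mm: the middle of the surface that is visible of it).
- spot_point(camera, thing): "position" ([x, y, z] in m, in world coordinates, good to about 4 mm: a listed point, or the origin of a listed thing).
The state is a dict: "clock": time; "joint_pos": joint angles; "qvel": joint speeds; "tau": joint torques, N m; "tool_pos": TCP position; "orientation": TCP orientation; "force": force on the tool from outside, world axes, zero at the start; "moment": the same for the moment, N m; "opening": finger opening in m; "gripper_force": force on a finger pad.
Only numpy, scipy, OpenCV 4.12 (cv2) and the standard library are available. Lean on these libraries where they do the work, as an engineer would, in place of code of your own. Each camera call takes 0.05 s, during which the arm holds its last target. There are 200 camera calls.

## Task

Turn the router's sloping tool magazine, which has a black wing knob on its hub, until the empty pocket stands in the middle of the gap in the blue guard. Then take the blue-ringed collet chuck from the bench, slide its neck into that pocket past the two sprung balls until it clicks fully home, and let go of it there. Leave the red-ringed chuck standing where it is.

Things in the scene. Friction and masses are not known exactly. Their poses are not given: they have to be found in the camera images.
- magazine: Fixed tool magazine: dark foot, leaning post, grey round pan (244 mm across) sloping at 30 degrees down to the front, a blue guard round its rim, open at the front over 106 degrees (185 mm). Origin on the bench straight below the hub's centre, which is 135 mm up; x level from the gap to the back, z up. Pan's lowest edge 38 mm above the bench; guard's top 2 mm above the disc's middle plane.
- carousel (a joint): Angle of the five-pocket disc about its sloping axis (30 degrees from vertical, leaning to the front), rad; 0 and 2 pi: the empty pocket is in the middle of the guard's gap; grows counter-clockwise seen from above. It turns endlessly either way without stops or notches, needs 0.2 N m and stays where it is left.
- hub_knob (a point): Middle of the black wing knob, on the disc's axis, 36 mm above its middle plane: a bar 60 mm long (x), 14 mm thick (y), 28 mm tall (z), with 10 mm free height below it round a thin stem. Its frame turns with the disc: z is the sloping axis, up and to the front; x points away from the empty pocket. Shanks in the other pockets stand 79 mm from the axis and reach 56 mm above the disc's middle plane.
- empty_pocket (a point): Place of the chuck's middle when fully home in the empty pocket (blue spot). Frame turns with the disc: z the pocket's axis, 30 degrees from vertical; x from mouth to hub, the way to push. 88 mm from the disc's axis, 13.5 mm above the middle of the 8 mm thick fork. Slot 22 mm wide, mouth flared to 31 mm, prongs end 24 mm before the seat. Chucks in the next pockets 103 mm away.
- guard_gap (a point): Fixed point where empty_pocket lies when the pocket is in the middle of the gap. Two sprung balls stick out of the pocket's prongs 6.5 mm before the seat: passing them takes about 8 N, from 14 mm before the seat on; then they draw the chuck in to the solid back of the slot and hold it. Short of them it is not held and may slide out, as the slot slopes down to its mouth.
- chuck_blue_centre (a point): Blue-ringed collet chuck standing on its nut, 85 mm tall, about 200 g, round; point on its axis half-way up (42.5 mm), z up. From the foot: dark nut 30 mm diameter, 18 high; neck 20 diameter, 15 high (the fork goes in here, 3.5 mm to spare above and below); blue flange 30 diameter, 6 high, that then rests on the fork (chuck then at the pocket's point); plain shank 18 diameter, 46 high, to grip.
- chuck_red_centre (a point): The other chuck on the bench, the same shape and size with a red flange; point on its axis half-way up. It is to be left alone.
Things that resemble listed ones, but are neither listed nor needed, are in the scene too. Leave any orange look-alike of the part that bears chuck_blue_centre alone. Leave any orange look-alike of the part that bears chuck_red_centre alone.

How it is judged:
By the outcome, as a careful person would: the job done as asked, in the order asked, and still so for the second after the job is handed in, with the robot touching nothing.
It also fails if it takes over 67 s, if anything falls off the work surface, if the arm or the gripper's body presses on something with over 40 N, if the wrist force passes 120 N, or if a joint passes its speed limit or range.

## Working session

There is one attempt and no reset: what is moved stays moved. The work goes in short steps, Python scripts to look and compute and a tool call to move; the robot and the scene stay as the last step left them, time stands still between calls to the robot, and variables do not carry over. Pictures are saved under pics/ and viewed, at most 10 in all, crops included, and the job is handed in when it is done.

Besides the shell and the picture viewer there is one more tool, called after ">>>" as a command line: name --pt "numbers of a row" for each row, then --argument value for the rest. play_rows: Moves the arm, as the interface text tells. Its arguments: {"type":"object","properties":{"plan":{"type":"array","items":{"type":"array","items":{"type":"number"}}},"grip":{"type":"number"}},"required":["plan"]}

```bash
mkdir -p pics; cat > h.py <<'E'
import numpy as np, cv2
from plant import *
from scipy.spatial.transform import Rotation as R
def save(cam,name):
    s=snapshot(cam); cv2.imwrite('pics/'+name,s['frame'][:,:,::-1]); return s
def camR(s):
    a=np.array(s['attitude'],float)
    return a if a.shape==(3,3) else (R.from_euler('xyz',a,degrees=True).as_matrix() if a.size==3 else R.from_quat(a).as_matrix())
def proj(s,p):
    c=camR(s).T@(np.array(p)-s['position']); return np.round([s['fx']*c[0]/c[2]+s['cx'],s['fy']*c[1]/c[2]+s['cy']],1)
def ray(s,u,v):
    return np.array(s['position']),camR(s)@np.array([(u-s['cx'])/s['fx'],(v-s['cy'])/s['fy'],1.])
def atz(s,u,v,z):
    o,d=ray(s,u,v); return o+d*(z-o[2])/d[2]
E
python3 - <<'E'
from h import *
for cam in ('scene','top'):
    s=save(cam,cam+'1.png'); print(cam,np.round(s['position'],3),s['attitude'],s['fx'])
    for t in ['magazine','hub_knob','empty_pocket','guard_gap','chuck_blue_centre','chuck_red_centre']:
        for r in spot_point(cam,t)[:4]: print(t,round(r['score'],2),np.round(r['position'],3),proj(s,r['position']))
print(get_obs())
E
```

```text
scene [-0.23  -0.526  0.539] [-1.14729254e+02 -3.12814635e-02 -6.35568621e+01] 489.2939202128095
magazine 0.82 [0.632 0.099 0.001] [247.3 260.9]
hub_knob 0.82 [0.617 0.096 0.164] [240.4 199.2]
hub_knob 0.71 [0.632 0.101 0.   ] [246.8 260.8]
empty_pocket 0.85 [0.633 0.008 0.153] [277.7 207.8]
guard_gap 0.66 [0.549 0.105 0.098] [221.  236.4]
chuck_blue_centre 0.63 [ 0.487 -0.34   0.045] [406.4 322.5]
chuck_blue_centre 0.58 [ 0.546 -0.394  0.044] [445.3 314. ]
chuck_blue_centre 0.56 [ 0.414 -0.303  0.038] [371.9 342.8]
chuck_red_centre 0.75 [ 0.42  -0.163  0.047] [300.3 315.7]
chuck_red_centre 0.63 [ 0.447 -0.236  0.043] [343.8 320.2]
top [ 0.441 -0.108  1.147] [-175.40674913   -1.51097556  -91.64794289] 566.6413624226932
magazine 0.91 [ 0.636  0.092 -0.002] [208.  202.9]
hub_knob 0.59 [0.61  0.098 0.164] [187.8 202.1]
empty_pocket 0.8 [0.63  0.007 0.154] [240.3 190.6]
guard_gap 0.56 [0.548 0.108 0.105] [189.6 241.4]
chuck_blue_centre 0.79 [ 0.487 -0.343  0.042] [427.4 269.2]
chuck_blue_centre 0.77 [ 0.546 -0.395  0.044] [452.8 238.8]
chuck_blue_centre 0.68 [ 0.414 -0.305  0.04 ] [409.6
[... 157 characters left out ...]
.093 -0.001] [207.2 203.6]
{'clock': 0.7, 'joint_pos': array([ 8.42882146e+01,  2.05436231e+01,  6.82853779e-01, -2.79810159e-03,
       -7.01357932e+01, -1.65072784e+01]), 'qvel': array([-0.11917083, -0.10037957,  0.04960316, -0.04216196, -0.06331889,
        0.00254428]), 'tau': array([ 1.37329855e-03, -5.82155836e+01,  2.93261361e+01,  7.00160801e+00,
        1.27809661e-02, -1.04714377e-05]), 'tool_pos': array([0.25523932, 0.62485741, 0.24559016]), 'orientation': array([-1.79997452e+02,  3.49991666e-03, -2.22200144e+01]), 'force': array([-0.03194601,  0.03234636,  0.62696421]), 'moment': array([-0.00880133, -0.01661968, -0.03718819]), 'gripper_force': 0.0, 'opening': 0.08760603441417053}
```

View pics/scene1.png

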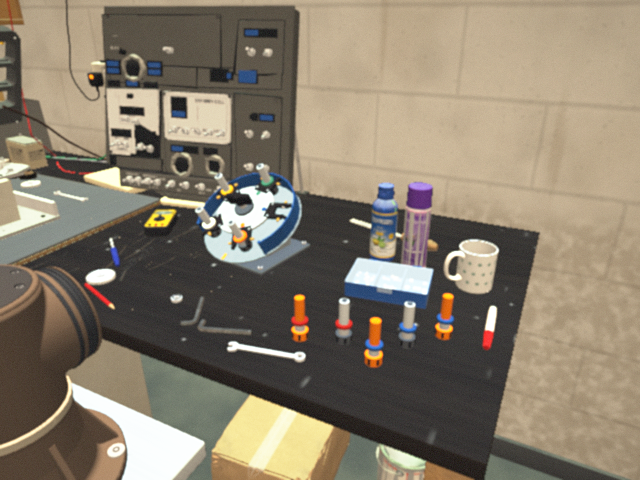

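View pics/top1.png

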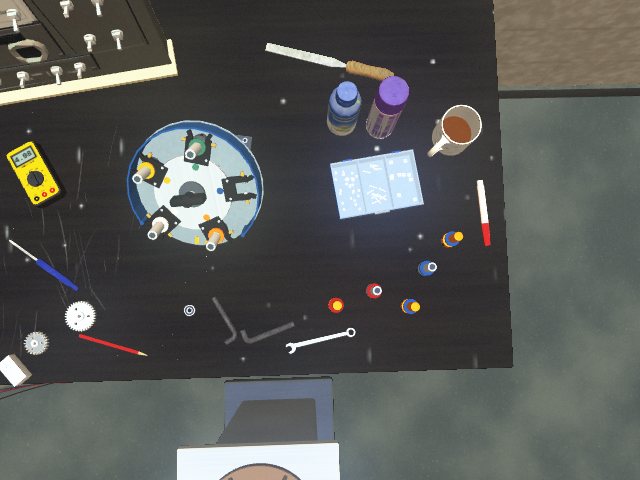

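The tools at hand: grey shank with blue ring at scene (408,322) / top (427,269) is the wanted one. Possible mix-ups are the orange look-alikes at scene (374,342) and (445,314), the red-ringed chuck at (344,320) with its orange twin at (300,318), and the magazine's own chucks. Next I fit the magazine's pose and make one close crop.

```bash
cat >> h.py <<'E'
from scipy.optimize import least_squares
def geo(p):  # ox,oy,yaw,ang -> dict of points, frame
    M=R.from_euler('z',p[2]).as_matrix(); 
    xm,ym=M[:,0],M[:,1]; zd=M@np.array([-.5,0,3**.5/2]); inn=np.cross(ym,zd)
    c=np.array([p[0],p[1],.135]); 
    r=lambda a: R.from_rotvec(a*zd).apply(-inn)
    return dict(magazine=np.array([p[0],p[1],0]),hub_knob=c+.036*zd,guard_gap=c+.088*r(0)+.0135*zd,
      empty_pocket=c+.088*r(p[3])+.0135*zd,zd=zd,inn=inn,ym=ym,c=c,out=r(p[3]))
def fit(obs,p0):
    return least_squares(lambda p:np.concatenate([(geo(p)[k]-v)*w/.004 for k,v,w in obs]),p0,loss='soft_l1')
def go(pos,Rt,o=None):  # print tool-frame shift (cm) and then rotvec (deg)
    o=o or get_obs(); R0=R.from_euler('xyz',o['orientation'],degrees=True)
    print('shift cm',np.round(R0.inv().apply(np.array(pos)-o['tool_pos'])*100,2),'then turn',np.round((R0.inv()*R.from_matrix(Rt)).as_rotvec(degrees=True),2))
def frame(z,y):
    z=z/np.linalg.norm(z); y=y-z*(y@z); y/=np.linalg.norm(y); return np.stack([np.cross(y,z),y,z],1)
E
python3 - <<'E'
from h import *
P=lambda *a:np.array(a)
obs=[('magazine',P(.632,.099,.001),1),('magazine',P(.636,.092,-.002),1),('hub_knob',P(.617,.096,.164),1),('hub_knob',P(.61,.098,.164),1),
('empty_pocket',P(.633,.008,.153),1),('empty_pocket',P(.63,.007,.154),1),('guard_gap',P(.549,.105,.098),1),('guard_gap',P(.548,.108,.105),1)]
f=fit(obs,[.634,.096,-.1,1.4]); print(f.x,np.degrees(f.x[2:]),f.cost)
g=geo(f.x); print({k:np.round(v,4) for k,v in g.items()})
y=np.cross(g['zd'],g['out']); 
if y[0]<0:y=-y
for yy in (y,-y):
  Rt=frame(-g['zd'],yy); go(g['hub_knob']+g['zd']*.11,Rt)
a=cv2.imread('pics/scene1.png')[270:380,280:480]; cv2.imwrite('pics/crop1.png',cv2.resize(a,None,fx=4,fy=4,interpolation=cv2.INTER_CUBIC))
E
```

```text
[ 0.63253386  0.09528944 -0.11600772  1.76352857] [ -6.64675254 101.04274406] 3.7772717780958343
{'magazine': array([0.6325, 0.0953, 0.    ]), 'hub_knob': array([0.6147, 0.0974, 0.1662]), 'guard_gap': array([0.5501, 0.1049, 0.1027]), 'empty_pocket': array([0.6303, 0.0086, 0.1551]), 'zd': array([-0.4966,  0.0579,  0.866 ]), 'inn': array([ 0.8602, -0.1002,  0.5   ]), 'ym': array([0.1157, 0.9933, 0.    ]), 'c': array([0.6325, 0.0953, 0.135 ]), 'out': array([ 0.0512, -0.9941,  0.0958])}
shift cm [47.92 36.72 -1.59] then turn [ -24.26   26.26 -113.52]
shift cm [47.92 36.72 -1.59] then turn [23.18 21.42 61.87]
```

View pics/crop1.png

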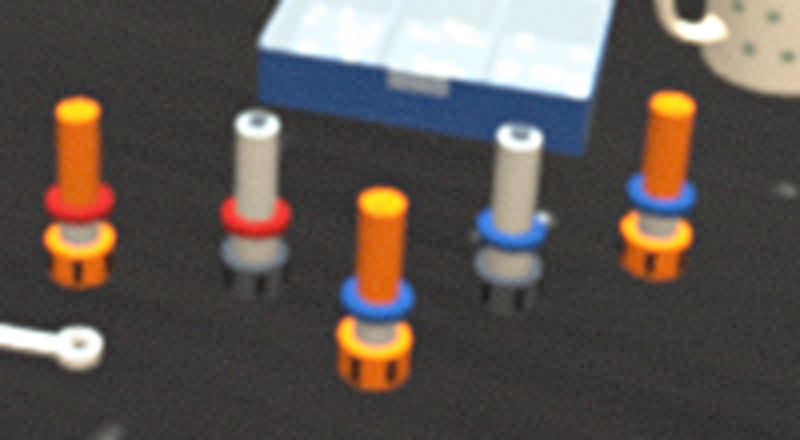

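The crop shows the grey shank with the blue flange at crop (515,200) = scene (409,320), which confirms the choice. The magazine fit is consistent, with the carousel at about 101°. Moving above the knob.

>>> play_rows --pt "2.4 1.84 -0.08 0 0 0" --pt "2.4 1.84 -0.08 0 0 0" --pt "2.4 1.84 -0.08 0 0 0" --pt "2.4 1.84 -0.08 0 0 0" --pt "2.4 1.84 -0.08 0 0 0" --pt "2.4 1.84 -0.08 0 0 0" --pt "2.4 1.84 -0.08 0 0 0" --pt "2.4 1.84 -0.08 0 0 0" --pt "2.4 1.84 -0.08 0 0 0" --pt "2.4 1.84 -0.08 0 0 0" --pt "2.4 1.84 -0.08 0 0 0" --pt "2.4 1.84 -0.08 0 0 0" --pt "2.4 1.84 -0.08 0 0 0" --pt "2.4 1.84 -0.08 0 0 0" --pt "2.4 1.84 -0.08 0 0 0" --pt "2.4 1.84 -0.08 0 0 0" --pt "2.4 1.84 -0.08 0 0 0" --pt "2.4 1.84 -0.08 0 0 0" --pt "2.4 1.84 -0.08 0 0 0" --pt "2.4 1.84 -0.08 0 0 0" --grip 4.5

```text
clock: 2.37
tool_pos: [0.561, 0.1013, 0.2619]
orientation: [-180.0, -0.0, -22.2]
force: [0.5, 1.1, 0.9]
opening: 0.0453
gripper_force: 0.0
```

>>> play_rows --pt "0 0 0 1.93 1.785 5.156" --pt "0 0 0 1.93 1.785 5.156" --pt "0 0 0 1.93 1.785 5.156" --pt "0 0 0 1.93 1.785 5.156" --pt "0 0 0 1.93 1.785 5.156" --pt "0 0 0 1.93 1.785 5.156" --pt "0 0 0 1.93 1.785 5.156" --pt "0 0 0 1.93 1.785 5.156" --pt "0 0 0 1.93 1.785 5.156" --pt "0 0 0 1.93 1.785 5.156" --pt "0 0 0 1.93 1.785 5.156" --pt "0 0 0 1.93 1.785 5.156" --pt "0 0 0 0 0 0" --pt "0 0 0 0 0 0"

```text
clock: 3.53
tool_pos: [0.5605, 0.1012, 0.2618]
orientation: [-151.5, -6.1, -84.8]
force: [0.4, -0.4, -0.1]
opening: 0.045
gripper_force: 0.0
```

```bash
python3 - <<'E'
from h import *
o=get_obs();print(np.round(o['joint_pos'],1),o['clock'],o['tool_pos'],o['orientation'])
p=[.63253,.09529,-.116,1.7635];g=geo(p)
for cam in ('wrist',):
    s=save(cam,cam+'2.png')
    for t in ['hub_knob','empty_pocket','guard_gap','magazine']:
        for r in spot_point(cam,t)[:2]: print(t,round(r['score'],2),np.round(r['position'],3),proj(s,r['position']),'fit',proj(s,g[t]))
E
```

```text
[ 38.5  -4.5 -47.1  39.7 -32.2 -63.1] 3.5333 [0.56054166 0.10123022 0.26177969] [-151.50252498   -6.09346711  -84.84262156]
hub_knob 0.83 [0.617 0.097 0.163] [309.4 232.5] fit [310.9 234.1]
hub_knob 0.23 [0.547 0.107 0.101] [438.9 255.8] fit [310.9 234.1]
empty_pocket 0.74 [0.627 0.007 0.157] [319.4  86. ] fit [315.8  88.6]
guard_gap 0.93 [0.548 0.108 0.101] [436.9 257.7] fit [434.  252.8]
magazine 0.89 [0.634 0.097 0.001] [373.8 209.2] fit [375.6 207.5]
```

View pics/wrist2.png

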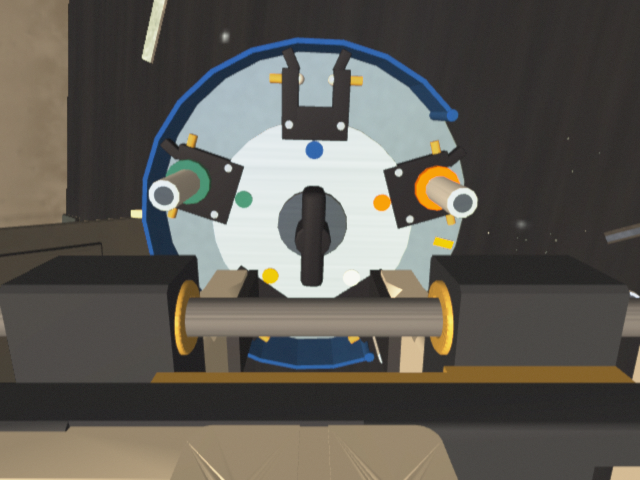

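The wrist view shows the knob bar upright in the picture at (312,235), lined up with the tool's x, the empty pocket at the top (316,95), and the gap on the right. I refit with these points and work out the descent.

```bash
python3 - <<'E'
from h import *
P=lambda *a:np.array(a)
obs=[('magazine',P(.632,.099,.001),.7),('magazine',P(.636,.092,-.002),.7),('hub_knob',P(.617,.096,.164),1),('hub_knob',P(.61,.098,.164),1),
('empty_pocket',P(.633,.008,.153),1),('empty_pocket',P(.63,.007,.154),1),('guard_gap',P(.549,.105,.098),1),('guard_gap',P(.548,.108,.105),1),
('hub_knob',P(.617,.097,.163),1.5),('empty_pocket',P(.627,.007,.157),1.5),('guard_gap',P(.548,.108,.101),1.5),('magazine',P(.634,.097,.001),1)]
f=fit(obs,[.634,.096,-.1,1.4]); p=f.x;print(list(np.round(p,5)),np.degrees(p[2:]),f.cost)
g=geo(p); y=-abs(1)*np.cross(g['zd'],g['out']); y=y if y[0]<0 else -y
Rt=frame(-g['zd'],y)
s=snapshot('wrist'); o=get_obs(); Ro=R.from_euler('xyz',o['orientation'],degrees=True).as_matrix()
k=g['hub_knob']; zd=g['zd']
b=-g['out']
for n,q in [('top out',k+.014*zd-.03*b),('top in',k+.014*zd+.03*b),('tool axis .096',o['tool_pos']+.096*Ro[:,2])]: print(n,proj(s,q))
go(g['hub_knob']+zd*.006,Rt)
cv2.imwrite('pics/w3.png',s['frame'][160:310,250:380,::-1].repeat(4,0).repeat(4,1))
E
```

```text
[np.float64(0.63235), np.float64(0.09469), np.float64(-0.14488), np.float64(1.77701)] [ -8.301017   101.81495251] 5.732537908391176
top out [316.  189.7]
top in [311.2 286.4]
tool axis .096 [313.1 237.7]
shift cm [-0.1   0.02 10.38] then turn [0.58 1.36 2.67]
```

View pics/w3.png

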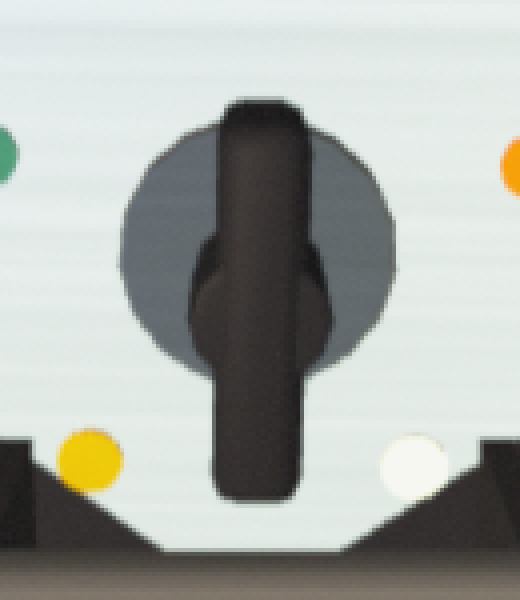

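The bar runs from (316,185) to (314,285) in the full picture, within 1° and about 1 mm of the tool axis. I go down and grip it.

>>> play_rows --pt "0 0.1 0 0.3 0.7 1.0" --pt "0 0 1.3 0 0 0" --pt "0 0 1.3 0 0 0" --pt "0 0 1.3 0 0 0" --pt "0 0 1.3 0 0 0" --pt "0 0 1.3 0 0 0" --pt "0 0 1.3 0 0 0" --pt "0 0 1.3 0 0 0" --pt "0 0 1.3 0 0 0" --pt "0 0 0 0 0 0" --pt "0 0 0 0 0 0"

```text
clock: 4.75
tool_pos: [0.6115, 0.0928, 0.1703]
orientation: [-151.1, -6.2, -86.5]
force: [-0.5, -0.9, -0.1]
opening: 0.0449
gripper_force: 0.0
```

>>> play_rows --pt "0 0 0 0 0 0" --pt "0 0 0 0 0 0" --pt "0 0 0 0 0 0" --pt "0 0 0 0 0 0" --pt "0 0 0 0 0 0" --pt "0 0 0 0 0 0" --grip 0.5

```text
clock: 5.25
tool_pos: [0.6113, 0.0959, 0.1717]
orientation: [-150.9, -6.1, -86.2]
force: [-0.8, 0.7, 3.0]
opening: 0.014
gripper_force: 30.0
```

```bash
python3 - <<'E'
from h import *
o=get_obs();print({k:np.round(v,4) for k,v in o.items()})
go(geo([.6325,.095,-.13,1.77])['hub_knob'],R.from_euler('xyz',o['orientation'],degrees=True).as_matrix())
E
```

```text
{'clock': np.float64(5.25), 'joint_pos': array([ 18.5849,   5.6559, -55.3895,  81.8824, -12.4886, -91.9423]), 'qvel': array([-0.1925, -0.0814, -0.1152,  0.4021,  0.2543, -0.3586]), 'tau': array([ -0.7233, -28.8875,  22.2452,   0.6949,  -0.7749,   0.2205]), 'tool_pos': array([0.6113, 0.0959, 0.1717]), 'orientation': array([-150.9294,   -6.0939,  -86.2477]), 'force': array([-0.7971,  0.6755,  3.0314]), 'moment': array([0.6079, 1.5004, 0.022 ]), 'gripper_force': np.float64(30.0005), 'opening': np.float64(0.014)}
shift cm [-0.18 -0.04  0.64] then turn [-0. -0. -0.]
```

The knob is gripped (opening 14 mm). The joints are near awkward limits, though: turning −101° from here would take j6 past −173°. I fit a quick kinematic model to plan feasible poses.

```bash
cat > kin.py <<'E'
from h import *
T0=R.from_euler('y',-90,degrees=True)*R.from_euler('z',-90,degrees=True)*R.from_euler('x',180,degrees=True)
E=lambda a,d:R.from_euler(a,d,degrees=True)
LO=np.array([-176.03,-82.01,-58.28,-173.87,-174.79,-173.66]);HI=np.array([176.03,121.73,71.71,95.51,-.11,173.66])
def fk(q,k,s4=1):
    a1,b,d1,L2,d4,a3,d6=k; f=E('y',q[1]-q[2]); w=f*E('x',s4*q[3])*E('y',-q[4])
    p=np.array([a1,b,d1])+E('y',q[1]).apply([0,0,L2])+f.apply([d4,0,a3])+w.apply([d6,0,0])
    z=E('z',q[0]); return z.apply(p),z*w*E('x',-q[5])*T0
def ik(pos,Rt,k,q0,s4=1):
    Rt=R.from_matrix(Rt); c=lambda q:(lambda t:np.concatenate([(t[0]-pos)*1000,(t[1].inv()*Rt).as_rotvec()*500]))(fk(q,k,s4))
    r=least_squares(c,np.clip(q0,LO+1,HI-1),bounds=(LO,HI),x_scale=30); return r.x,np.sqrt(2*r.cost)
E
python3 - <<'E'
from kin import *
S=[([84.2882,20.5436,.6829,-.0028,-70.1358,-16.5073],[.25524,.62486,.24559],[-179.9975,.0035,-22.2200]),
([38.5,-4.5,-47.1,39.7,-32.2,-63.1],[.56054,.10123,.26178],[-151.5025,-6.0935,-84.8426]),
([18.5849,5.6559,-55.3895,81.8824,-12.4886,-91.9423],[.6113,.0959,.1717],[-150.9294,-6.0939,-86.2477])]
for s4 in(1,-1):
  print(s4,[np.round((fk(q,[0]*7,s4)[1].inv()*E('xyz',o)).magnitude()*57.3,2) for q,p,o in S])
  f=least_squares(lambda k:np.concatenate([fk(q,k,s4)[0]-p for q,p,o in S]),[0,0.1,.3,.4,.4,0,.2]); print(np.round(f.x,4),f.cost)
E
```

```text
1 [np.float64(0.01), np.float64(79.45), np.float64(163.78)]
[ 0.463  -0.1614 -0.5204  0.4308 -0.0468  0.2258 -0.1466] 0.006671123200551287
-1 [np.float64(0.0), np.float64(0.12), np.float64(0.0)]
[ 0.2995 -0.1566 -0.1875  0.5482  0.1114  0.1479  0.1723] 0.006426160398815316
```

>>> play_rows --pt "0 0 0 0 0 0" --pt "0 0 0 0 0 0" --pt "0 0 0 0 0 0" --pt "0 0 0 0 0 0" --grip 4.5

```text
clock: 5.58
tool_pos: [0.6109, 0.095, 0.1708]
orientation: [-151.0, -6.1, -86.3]
force: [0.3, -0.5, -0.3]
opening: 0.0353
gripper_force: 0.0
```

```bash
python3 -c "
from h import *
o=get_obs();print([list(np.round(o[k],4)) for k in('joint_pos','tool_pos','orientation')])"
```

```text
[[np.float64(18.5107), np.float64(5.7048), np.float64(-55.436), np.float64(81.9107), np.float64(-12.489), np.float64(-91.954)], [np.float64(0.6109), np.float64(0.095), np.float64(0.1708)], [np.float64(-151.0175), np.float64(-6.1262), np.float64(-86.2981)]]
```

>>> play_rows --pt "0 0 -1.5 0 0 0" --pt "0 0 -1.5 0 0 0" --pt "0 0 -1.5 0 0 0" --pt "0 0 -1.5 0 0 0" --pt "0 0 0 0 0 0" --pt "0 0 0 0 0 0"

```text
clock: 6.08
tool_pos: [0.5825, 0.0999, 0.2234]
orientation: [-150.9, -6.1, -86.2]
force: [0.2, 0.1, 0.4]
opening: 0.0451
gripper_force: 0.0
```

```bash
cat > fitk.py <<'E'
from kin import *
from plant import get_obs
import json,os
S=json.load(open('S.json')) if os.path.exists('S.json') else []
o=get_obs(); S.append([list(map(float,o[k])) for k in('joint_pos','tool_pos','orientation')]); json.dump(S,open('S.json','w'))
def fkp(q,k):
    a1,b,d1,L2,d4,a3,d6,c,e,g=k; f=E('y',q[1]-q[2]); w4=f*E('x',-q[3]); w=w4*E('y',-q[4])
    p=np.array([a1,b,d1])+E('y',q[1]).apply([0,0,L2])+f.apply([d4,0,a3])+w4.apply([0,c,e])+w.apply([d6,0,g])
    return E('z',q[0]).apply(p)
f=least_squares(lambda k:np.concatenate([(fkp(q,k)-p)*1000 for q,p,_ in S]+[np.array(k)*.3]),[0,0,.3,.4,.4,0,.2,-.1,0,0])
print(len(S),np.round(f.x,4)); print(np.round([(fkp(q,f.x)-p)*1000 for q,p,_ in S],2).tolist(),np.round(S[-1][0],1))
E
python3 - <<'E'
import json
json.dump([([84.2882,20.5436,.6829,-.0028,-70.1358,-16.5073],[.25524,.62486,.24559],[-179.9975,.0035,-22.2200]),
([38.5,-4.5,-47.1,39.7,-32.2,-63.1],[.56054,.10123,.26178],[-151.5025,-6.0935,-84.8426]),
([18.5849,5.6559,-55.3895,81.8824,-12.4886,-91.9423],[.6113,.0959,.1717],[-150.9294,-6.0939,-86.2477])],open('S.json','w'))
E
python3 fitk.py
```

```text
4 [-0.0198  0.0036  0.199   0.5917  0.4737  0.0197  0.3474 -0.1954 -0.0188
  0.0135]
[[0.0, -0.0, -0.0], [-0.0, 0.01, -0.0], [0.0, 0.0, -0.0], [0.0, -0.01, 0.01]] [ 33.   -0.2 -51.1  51.5 -24.  -72.7]
```

```bash
cat >> kin.py <<'E'
import json
def fkp(q,k):
    d1,L2,d4,d6,c=k; f=E('y',q[1]-q[2]); w4=f*E('x',-q[3]); w=w4*E('y',-q[4]); z=E('z',q[0])
    p=np.array([0,0,d1])+E('y',q[1]).apply([0,0,L2])+f.apply([d4,0,0])+w4.apply([0,c,0])+w.apply([d6,0,0])
    return z.apply(p),z*w*E('x',-q[5])*T0
S=json.load(open('S.json'))
K=least_squares(lambda k:np.concatenate([(fkp(q,k)[0]-p)*1000 for q,p,_ in S]),[.2,.59,.47,.35,-.19])
KC=K.cost;K=K.x
def ik(pos,Rt,q0):
    Rt=R.from_matrix(Rt); c=lambda q:(lambda t:np.concatenate([(t[0]-pos)*1000,(t[1].inv()*Rt).as_rotvec()*500]))(fkp(q,K))
    r=least_squares(c,np.clip(q0,LO+1,HI-1),bounds=(LO,HI),x_scale=30); return r.x,np.sqrt(2*r.cost)
def best(pos,Rt,seeds=12):
    rng=np.random.default_rng(0); out=[]
    for i in range(seeds):
        q,e=ik(pos,Rt,rng.uniform(LO,HI) if i else S[-1][0])
        if e<1 and not any(np.abs(q-x).max()<2 for x in out): out.append(q)
    return np.round(out,0)
E
python3 - <<'E'
from kin import *
print(K,KC)
p=[.6325,.095,-.13,1.77];g=geo(p);zd,inn,ym=g['zd'],g['inn'],g['ym']
Rn=E('xyz',S[-1][2]).as_matrix()
half=Rn@np.diag([-1,-1,1])
kp=g['hub_knob']+.006*zd
print('knob half',best(kp,half));print('knob half end',best(kp,half@E('z',101).as_matrix()))
for tilt in (0,15,30):
  for sgn in(1,-1):
    Rt=frame(-R.from_rotvec(np.radians(tilt-30)*-ym).apply(zd) if 0 else -(np.cos(np.radians(tilt))*np.array([0,0,1])-np.sin(np.radians(tilt))*np.cross(ym,[0,0,1])),sgn*ym)
    for d in(0,.055):
      pp=g['guard_gap']+.0275*zd-d*inn
      print(tilt,sgn,d,best(pp,Rt).tolist())
E
```

```text
[ 0.20032029  0.60048876  0.463981    0.35901221 -0.19183083] 0.4103629967587148
knob half [[ 18.   6. -55.  83. -12.  87.]]
knob half end [[ 18.   6. -55.  83. -12. -14.]]
0 1 0 [[32.0, 15.0, -25.0, 0.0, -51.0, -129.0]]
0 1 0.055 [[36.0, 13.0, -32.0, 0.0, -45.0, -133.0]]
0 -1 0 [[32.0, 15.0, -25.0, -0.0, -51.0, 51.0]]
0 -1 0.055 [[36.0, 13.0, -32.0, -0.0, -45.0, 47.0]]
15 1 0 [[38.0, 8.0, -44.0, 22.0, -29.0, -154.0]]
15 1 0.055 [[41.0, 6.0, -53.0, 29.0, -23.0, -165.0]]
15 -1 0 [[38.0, 8.0, -44.0, 22.0, -29.0, 26.0]]
15 -1 0.055 [[41.0, 6.0, -53.0, 29.0, -23.0, 15.0]]
30 1 0 []
30 1 0.055 []
30 -1 0 []
30 -1 0.055 []
```

The model (fit residual under 1 mm) shows that the full 30° tilt can't be reached at the gap. I'll therefore grip the chuck with the tool pitched relative to it. First comes the half-turn of the tool for the knob grip.

>>> play_rows --pt "0 0 0 0 0 -6.923" --pt "0 0 0 0 0 -6.923" --pt "0 0 0 0 0 -6.923" --pt "0 0 0 0 0 -6.923" --pt "0 0 0 0 0 -6.923" --pt "0 0 0 0 0 -6.923" --pt "0 0 0 0 0 -6.923" --pt "0 0 0 0 0 -6.923" --pt "0 0 0 0 0 -6.923" --pt "0 0 0 0 0 -6.923" --pt "0 0 0 0 0 -6.923" --pt "0 0 0 0 0 -6.923" --pt "0 0 0 0 0 -6.923"

```text
clock: 7.17
tool_pos: [0.5823, 0.098, 0.2213]
orientation: [172.7, -28.7, 7.5]
force: [-0.8, -0.0, -0.2]
opening: 0.0449
gripper_force: 0.0
```

>>> play_rows --pt "0 0 0 0 0 -6.923" --pt "0 0 0 0 0 -6.923" --pt "0 0 0 0 0 -6.923" --pt "0 0 0 0 0 -6.923" --pt "0 0 0 0 0 -6.923" --pt "0 0 0 0 0 -6.923" --pt "0 0 0 0 0 -6.923" --pt "0 0 0 0 0 -6.923" --pt "0 0 0 0 0 -6.923" --pt "0 0 0 0 0 -6.923" --pt "0 0 0 0 0 -6.923" --pt "0 0 0 0 0 -6.923" --pt "0 0 0 0 0 -6.923" --pt "0 0 0 0 0 0" --pt "0 0 0 0 0 0"

```text
clock: 8.42
tool_pos: [0.5823, 0.0981, 0.2216]
orientation: [151.0, 6.1, 93.5]
force: [0.1, -0.7, -0.6]
opening: 0.0452
gripper_force: 0.0
```

```bash
python3 - <<'E'
from h import *
o=get_obs();print(np.round(o['joint_pos'],1))
E0=R.from_euler('xyz',[-150.93,-6.09,-86.25],degrees=True)*R.from_euler('z',180,degrees=True)
go([.6113,.0959,.1717],E0.as_matrix())
E
```

```text
[ 3.290e+01 -1.000e-01 -5.120e+01  5.150e+01 -2.400e+01  1.071e+02]
shift cm [0.13 0.09 5.77] then turn [-0.11  0.12 -0.25]
```

>>> play_rows --pt "0.1 0.09 0.72 0 0 0" --pt "0 0 0.72 0 0 0" --pt "0 0 0.72 0 0 0" --pt "0 0 0.72 0 0 0" --pt "0 0 0.72 0 0 0" --pt "0 0 0.72 0 0 0" --pt "0 0 0.72 0 0 0" --pt "0 0 0.72 0 0 0" --pt "0 0 0 0 0 0" --pt "0 0 0 0 0 0" --pt "0 0 0 0 0 0"

```text
clock: 9.33
tool_pos: [0.6113, 0.0957, 0.1728]
orientation: [151.0, 6.1, 93.6]
force: [-0.4, -0.3, 0.8]
opening: 0.0448
gripper_force: 0.0
```

>>> play_rows --pt "0 0 0 0 0 0" --pt "0 0 0 0 0 0" --pt "0 0 0 0 0 0" --pt "0 0 0 0 0 0" --pt "0 0 0 0 0 0" --pt "0 0 0 0 0 0" --grip 0.5

```text
clock: 9.83
tool_pos: [0.6108, 0.0965, 0.1726]
orientation: [151.0, 6.1, 93.7]
force: [-4.1, 0.2, 0.2]
opening: 0.0137
gripper_force: 30.2
```

>>> play_rows --pt "0 0 0 0 0 2" --pt "0 0 0 0 0 4" --pt "0 0 0 0 0 5" --pt "0 0 0 0 0 5" --pt "0 0 0 0 0 5" --pt "0 0 0 0 0 5" --pt "0 0 0 0 0 5" --pt "0 0 0 0 0 5" --pt "0 0 0 0 0 5" --pt "0 0 0 0 0 4" --pt "0 0 0 0 0 0"

```text
clock: 10.75
tool_pos: [0.6104, 0.0966, 0.1724]
orientation: [154.5, -15.5, 53.6]
force: [-8.4, 1.8, 1.5]
opening: 0.0139
gripper_force: 30.3
```

>>> play_rows --pt "0 0 0 0 0 2" --pt "0 0 0 0 0 4" --pt "0 0 0 0 0 5" --pt "0 0 0 0 0 5" --pt "0 0 0 0 0 5" --pt "0 0 0 0 0 5" --pt "0 0 0 0 0 5" --pt "0 0 0 0 0 5" --pt "0 0 0 0 0 5" --pt "0 0 0 0 0 5" --pt "0 0 0 0 0 4" --pt "0 0 0 0 0 1" --pt "0 0 0 0 0 0" --pt "0 0 0 0 0 0" --pt "0 0 0 0 0 0"

```text
clock: 12.0
tool_pos: [0.6102, 0.0971, 0.1722]
orientation: [176.3, -29.3, 0.4]
force: [-9.9, 3.9, 2.4]
opening: 0.014
gripper_force: 30.4
```

```bash
python3 - <<'E'
from h import *
o=get_obs();print(np.round(o['joint_pos'],1))
p=[.6325,.095,-.13,0];g=geo(p)
for cam in ('top','scene','wrist'):
    s=snapshot(cam)
    for t in ['empty_pocket','guard_gap']:
        for r in spot_point(cam,t)[:2]: print(cam,t,round(r['score'],2),np.round(r['position'],4),'m-frame y mm',round(1000*(r['position']-g['c'])@g['ym'],1))
    cv2.imwrite('pics/m_%s.png'%cam,s['frame'][:,:,::-1])
x=R.from_euler('xyz',o['orientation'],degrees=True).as_matrix()[:,0]
print('bar angle from inn deg',np.degrees(np.arctan2(x@g['ym'],x@g['inn'])))
E
```

```text
[ 19.4   5.6 -55.3  80.3 -12.9  -7. ]
top empty_pocket 0.92 [0.5479 0.0936 0.0987] m-frame y mm -12.4
top guard_gap 0.92 [0.5518 0.1107 0.1053] m-frame y mm 5.1
scene empty_pocket 0.95 [0.5501 0.0928 0.101 ] m-frame y mm -12.9
scene guard_gap 0.87 [0.548  0.1019 0.0996] m-frame y mm -4.1
bar angle from inn deg 6.80273741880163
```

View pics/m_wrist.png

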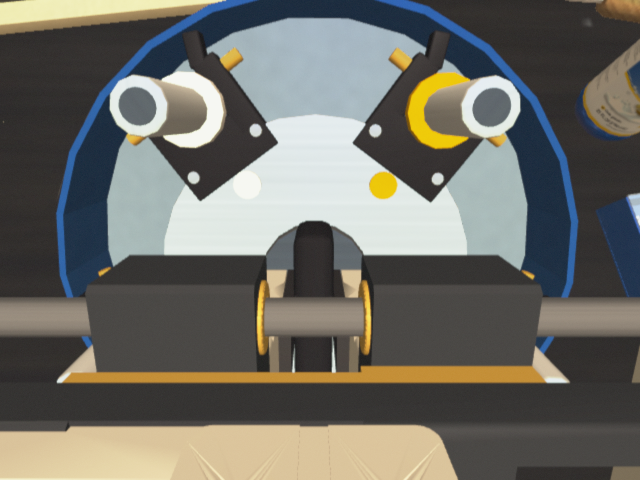

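The wrist view shows the two rear chucks nearly symmetric about the bar; the networks put the pocket about 7–8° short. I pin down the gap's middle from the guard ends seen in the first wrist picture, at (452,115) and (370,357).

```bash
python3 - <<'E'
from h import *
o=get_obs(); s=snapshot('wrist')
Rn=R.from_euler('xyz',o['orientation'],degrees=True).as_matrix(); Cr=Rn.T@camR(s); Cp=Rn.T@(s['position']-o['tool_pos'])
R2=R.from_euler('xyz',[-151.50252498,-6.09346711,-84.84262156],degrees=True).as_matrix(); t2=np.array([0.56054166,0.10123022,0.26177969])
o2=t2+R2@Cp; C2=R2@Cr
for yaw in (-.10,-.116,-.13,-.145):
  g=geo([.6325,.095,yaw,0])
  for rr in (.119,.122):
    print(yaw,rr,[ (lambda c:np.round([s['fx']*c[0]/c[2]+s['cx'],s['fy']*c[1]/c[2]+s['cy']],0).tolist())(C2.T@(g['c']+.002*g['zd']+rr*R.from_rotvec(a*np.radians(53)*g['zd']).apply(-g['inn'])-o2)) for a in(1,-1)])
d=C2@np.array([[(u-s['cx'])/s['fx'],(v-s['cy'])/s['fy'],1] for u,v in((452,115),(370,357))]).T
g=geo([.6325,.095,-.13,0]);pl=g['c']+.002*g['zd']
for i in range(2):
  q=o2+d[:,i]*((pl-o2)@g['zd'])/(d[:,i]@g['zd'])-g['c']; print(np.round(q@g['ym'],4),np.round(q@g['inn'],4),np.degrees(np.arctan2(q@g['ym'],-(q@g['inn']))))
E
```

```text
-0.1 0.119 [[449.0, 108.0], [377.0, 358.0]]
-0.1 0.122 [[453.0, 105.0], [378.0, 361.0]]
-0.116 0.119 [[451.0, 110.0], [375.0, 358.0]]
-0.116 0.122 [[455.0, 107.0], [376.0, 361.0]]
-0.13 0.119 [[453.0, 111.0], [373.0, 358.0]]
-0.13 0.122 [[456.0, 108.0], [374.0, 361.0]]
-0.145 0.119 [[454.0, 113.0], [371.0, 358.0]]
-0.145 0.122 [[458.0, 110.0], [372.0, 361.0]]
-0.0927 -0.0719 -52.20354742578632
0.0947 -0.0693 53.80982515822926
```

```bash
python3 -c "
import cv2;a=cv2.imread('pics/m_top.png')[110:260,110:310];cv2.imwrite('pics/mt.png',cv2.resize(a,None,fx=4,fy=4,interpolation=cv2.INTER_CUBIC))"
```

View pics/mt.png

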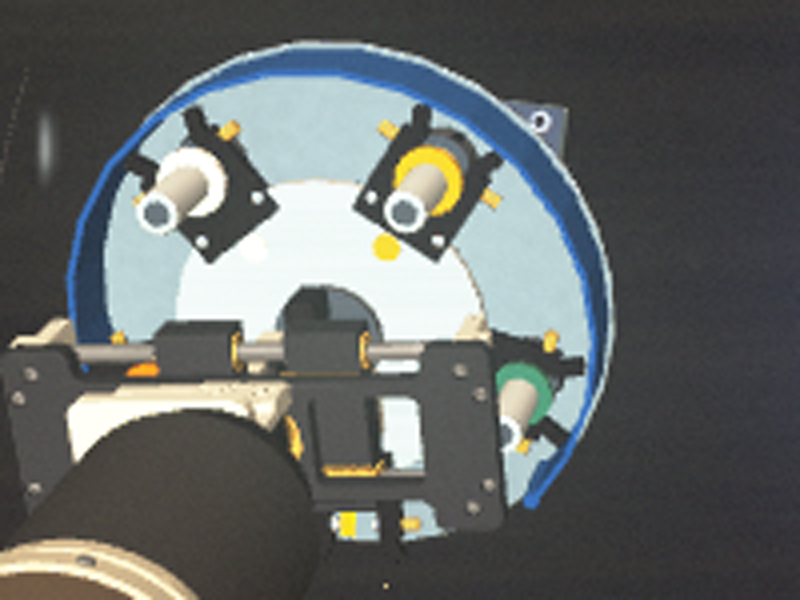

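>>> play_rows --pt "0 0 0 0 0 2" --pt "0 0 0 0 0 4" --pt "0 0 0 0 0 2" --pt "0 0 0 0 0 0" --pt "0 0 0 0 0 0"

```text
clock: 12.92
tool_pos: [0.6103, 0.0972, 0.1722]
orientation: [-179.1, -29.5, -8.9]
force: [-8.8, 3.1, 2.5]
opening: 0.0138
gripper_force: 30.5
```

>>> play_rows --pt "0 0 0 0 0 0" --pt "0 0 0 0 0 0" --pt "0 0 0 0 0 0" --pt "0 0 0 0 0 0" --grip 4.5

```text
clock: 13.25
tool_pos: [0.6115, 0.0962, 0.173]
orientation: [-179.1, -29.6, -9.0]
force: [-0.7, 0.4, -0.0]
opening: 0.035
gripper_force: 0.0
```

>>> play_rows --pt "0 0 -1 0 0 0" --pt "0 0 -1.5 0 0 0" --pt "0 0 -1.5 0 0 0" --pt "0 0 -1.5 0 0 0" --pt "0 0 -1.5 0 0 0" --pt "0 0 -1.5 0 0 0" --pt "0 0 -1.5 0 0 0" --pt "0 0 -1.5 0 0 0" --pt "0 0 0 0 0 0" --pt "0 0 0 0 0 0"

```text
clock: 14.08
tool_pos: [0.5551, 0.1041, 0.2737]
orientation: [-179.0, -29.7, -9.0]
force: [0.2, -0.6, -1.1]
opening: 0.045
gripper_force: 0.0
```

```bash
python3 - <<'E'
from h import *
o=get_obs();print(o['clock'],np.round(o['joint_pos'],1),o['tool_pos'])
g=geo([.6325,.095,-.138,0])
for cam in ('top','scene','wrist'):
    s=snapshot(cam)
    for t in ['empty_pocket','guard_gap','hub_knob','chuck_blue_centre']:
        for r in spot_point(cam,t)[:3]: print(cam,t,round(r['score'],2),np.round(r['position'],4),'y mm',round(1000*(r['position']-g['c'])@g['ym'],1),proj(s,r['position']))
    if cam=='wrist':
        cv2.imwrite('pics/w5.png',s['frame'][:,:,::-1])
        b=g['inn'];k=g['hub_knob'];print('bar pred',[proj(s,k+.014*g['zd']+d*b) for d in(.03,-.03)])
E
```

```text
14.0833 [ 40.   -5.7 -46.8  39.9 -34.4  10.7] [0.55506195 0.10408495 0.27370632]
top chuck_blue_centre 0.79 [ 0.5463 -0.3958  0.0418] y mm -498.0 [452.9 238.5]
top chuck_blue_centre 0.48 [ 0.4894 -0.346   0.044 ] y mm -456.5 [429.3 268. ]
top chuck_blue_centre 0.48 [ 0.4171 -0.3059  0.0439] y mm -426.7 [410.5 305.6]
scene empty_pocket 0.82 [0.5538 0.1053 0.0991] y mm -0.6 [222. 235.]
scene guard_gap 0.9 [0.5518 0.1016 0.101 ] y mm -4.6 [222.7 234.8]
scene guard_gap 0.22 [0.551  0.1048 0.1016] y mm -1.5 [221.3 234.5]
scene hub_knob 0.81 [0.6156 0.0962 0.1634] y mm -1.1 [239.7 199.5]
scene chuck_blue_centre 0.96 [ 0.4159 -0.3054  0.0417] y mm -426.4 [373.8 340.7]
scene chuck_blue_centre 0.84 [ 0.5442 -0.3929  0.0472] y mm -495.4 [444.3 313. ]
scene chuck_blue_centre 0.73 [ 0.4871 -0.3394  0.0391] y mm -450.3 [406.  325.3]
wrist empty_pocket 0.65 [0.5497 0.1101 0.1017] y mm 3.6 [309.9 334.3]
wrist guard_gap 0.73 [0.547  0.1071 0.1038] y mm 0.2 [314.3 337.3]
wrist guard_gap 0.18 [0.6202 0.1021 0.1658] y mm 5.3 [304.2 221.7]
wrist hub_knob 0.63 [0.6182 0.0967 0.1656] y mm -0.3 [312.8 223.4]
bar pred [array([311.4, 186.3]), array([313. , 279.3])]
```

View pics/w5.png

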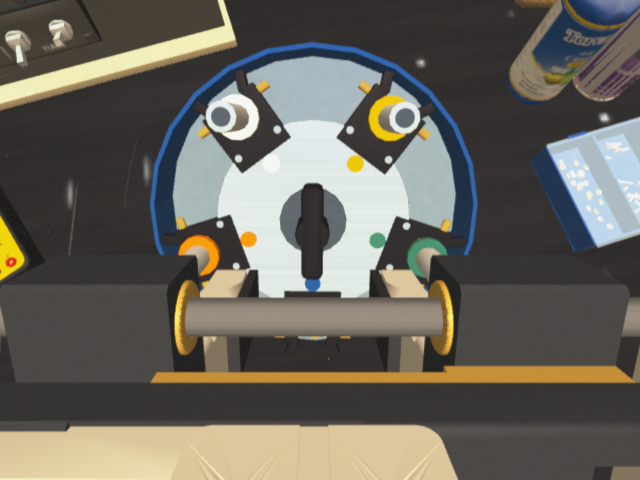

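The picture shows the bar upright at (313,230), with the blue spot straight below it at (313,284) and the pan and chucks symmetric, so the pocket is in the middle of the gap (scene networks: within 1 mm). Next I plan the chuck grasp with the tool pitched 18°.

```bash
python3 - <<'E'
from h import *
import json
S=json.load(open('S.json'));o=get_obs(); S.append([list(map(float,o[k])) for k in('joint_pos','tool_pos','orientation')]); json.dump(S,open('S.json','w'))
E
cat >> h.py <<'E'
CH=np.array([.4876,-.342,.0425])
G=geo([.6325,.095,-.138,0])
def bench(ud,delta=18):
    u=np.array([np.cos(np.radians(ud)),np.sin(np.radians(ud)),0]); d=np.radians(delta)
    b=np.cos(d)*np.array([0,0,1])+np.sin(d)*u   # tool -z
    return frame(-b,np.cross(-b,u))
def place(tau=12):
    t=np.radians(tau); xm=np.cross(G['ym'],[0,0,1]); b=np.cos(t)*np.array([0,0,1])-np.sin(t)*xm
    return frame(-b,-G['ym'])
E
python3 - <<'E'
from kin import *
print(K,KC)
for d in(0,.055): print('place',best(G['guard_gap']+.0215*G['zd']-d*G['inn'],place()).tolist())
for ud in(-38,142,52,232,20,0,-90,180,90):
    Rt=bench(ud); print(ud,np.round(Rt[:,0],2),best(CH+[0,0,.0215],Rt,8).tolist(),best(CH+[0,0,.0215]-Rt[:,2]*.1,Rt,8).tolist())
E
```

```text
[ 0.19974971  0.60095156  0.46383572  0.35903127 -0.19181681] 0.4760989403834099
place [[37.0, 10.0, -40.0, 16.0, -33.0, 33.0]]
place [[41.0, 8.0, -48.0, 20.0, -27.0, 24.0]]
-38 [ 0.75 -0.59 -0.31] [[-20.0, 33.0, -5.0, -6.0, -70.0, 75.0]] [[-21.0, 30.0, 4.0, -5.0, -81.0, 74.0]]
142 [-0.75  0.59 -0.31] [[-18.0, 15.0, -52.0, 45.0, -8.0, -154.0]] [[-10.0, 5.0, -41.0, 18.0, -28.0, -132.0]]
52 [ 0.59  0.75 -0.31] [[-8.0, 25.0, -29.0, 21.0, -47.0, 133.0]] [[-5.0, 20.0, -21.0, 17.0, -60.0, 136.0]]
232 [-0.59 -0.75 -0.31] [[-29.0, 25.0, -13.0, -23.0, -52.0, 5.0]] [[-31.0, 19.0, -8.0, -20.0, -63.0, 3.0]]
20 [ 0.89  0.33 -0.31] [[-11.0, 30.0, -18.0, 11.0, -59.0, 114.0]] [[-9.0, 26.0, -9.0, 9.0, -71.0, 115.0]]
0 [ 0.95  0.   -0.31] [[-14.0, 32.0, -12.0, 5.0, -64.0, 101.0]] [[-13.0, 28.0, -3.0, 4.0, -77.0, 101.0]]
-90 [ 0.   -0.95 -0.31] [[-27.0, 30.0, -6.0, -18.0, -64.0, 36.0]] [[-29.0, 26.0, 1.0, -16.0, -75.0, 35.0]]
180 [-0.95  0.   -0.31] [[-21.0, 18.0, -28.0, -14.0, -28.0, -58.0]] [[-22.0, 8.0, -26.0, -11.0, -39.0, -61.0]]
90 [ 0.    0.95 -0.31] [[-9.0, 20.0, -43.0, 38.0, -29.0, 155.0]] [[-3.0, 12.0, -36.0, 26.0, -44.0, 164.0]]
```

```bash
python3 - <<'E'
from h import *
Rt=bench(-38); go(CH+[0,0,.0215]-Rt[:,2]*.1,Rt)
E
```

```text
shift cm [-3.03 46.71 10.65] then turn [ -3.82 -46.34  30.1 ]
```

>>> play_rows --pt "-0.19 2.92 0.4 0 0 0" --pt "-0.19 2.92 0.4 0 0 0" --pt "-0.19 2.92 0.4 0 0 0" --pt "-0.19 2.92 0.4 0 0 0" --pt "-0.19 2.92 0.4 0 0 0" --pt "-0.19 2.92 0.4 0 0 0" --pt "-0.19 2.92 0.4 0 0 0" --pt "-0.19 2.92 0.4 0 0 0" --pt "-0.19 2.92 0.93 0 0 0" --pt "-0.19 2.92 0.93 0 0 0" --pt "-0.19 2.92 0.93 0 0 0" --pt "-0.19 2.92 0.93 0 0 0" --pt "-0.19 2.92 0.93 0 0 0" --pt "-0.19 2.92 0.93 0 0 0" --pt "-0.19 2.92 0.93 0 0 0" --pt "-0.19 2.92 0.93 0 0 0"

```text
clock: 16.17
tool_pos: [0.5122, -0.3624, 0.1589]
orientation: [-179.1, -29.7, -8.9]
force: [0.4, -0.3, 0.6]
opening: 0.0449
gripper_force: 0.0
```

>>> play_rows --pt "0 0 0 -0.38 -4.63 3.01" --pt "0 0 0 -0.38 -4.63 3.01" --pt "0 0 0 -0.38 -4.63 3.01" --pt "0 0 0 -0.38 -4.63 3.01" --pt "0 0 0 -0.38 -4.63 3.01" --pt "0 0 0 -0.38 -4.63 3.01" --pt "0 0 0 -0.38 -4.63 3.01" --pt "0 0 0 -0.38 -4.63 3.01" --pt "0 0 0 -0.38 -4.63 3.01" --pt "0 0 0 -0.38 -4.63 3.01" --pt "0 0 0 0 0 0" --pt "0 0 0 0 0 0"

```text
clock: 17.17
tool_pos: [0.5122, -0.3613, 0.1571]
orientation: [-180.0, 18.1, -38.0]
force: [-0.3, 0.3, 1.1]
opening: 0.0449
gripper_force: 0.0
```

```bash
python3 - <<'E'
from h import *
o=get_obs();print(o['clock'],np.round(o['joint_pos'],1),o['tool_pos'])
Rt=bench(-38); go(CH+[0,0,.0215]-Rt[:,2]*.1,Rt)
s=save('wrist','w6.png')
for r in spot_point('wrist','chuck_blue_centre')[:4]: print(round(r['score'],2),np.round(r['position'],4),proj(s,r['position']))
print('pred centre,top',proj(s,CH),proj(s,CH+[0,0,.0425]))
E
```

```text
17.1667 [-20.6  30.4   4.4  -5.4 -81.3  74.3] [ 0.51223401 -0.36126009  0.15709603]
shift cm [-0.1  -0.   -0.18] then turn [-0.    0.08  0.01]
0.72 [ 0.5456 -0.3979  0.0435] [329.9  91.9]
pred centre,top [314.1 219.4] [314.2 259. ]
```

View pics/w6.png

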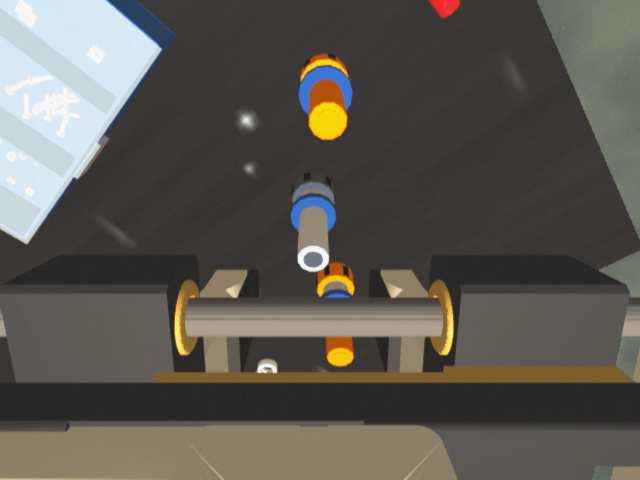

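The wrist view shows the grey-shanked, blue-flanged chuck between the fingers, its top at (313,260), within 1 px of the prediction. The orange twins at (328,120) and (340,355) are clear of the fingers. Going down and gripping.

>>> play_rows --pt "-0.1 0 0.98 0 0 0" --pt "0 0 0.98 0 0 0" --pt "0 0 0.98 0 0 0" --pt "0 0 0.98 0 0 0" --pt "0 0 0.98 0 0 0" --pt "0 0 0.98 0 0 0" --pt "0 0 0.98 0 0 0" --pt "0 0 0.98 0 0 0" --pt "0 0 0.98 0 0 0" --pt "0 0 0.98 0 0 0" --pt "0 0 0 0 0 0" --pt "0 0 0 0 0 0"

```text
clock: 18.27
tool_pos: [0.4869, -0.3417, 0.0657]
orientation: [180.0, 18.0, -38.0]
force: [0.0, -0.2, -0.4]
opening: 0.0449
gripper_force: 0.0
```

>>> play_rows --pt "0 0 0 0 0 0" --pt "0 0 0 0 0 0" --pt "0 0 0 0 0 0" --pt "0 0 0 0 0 0" --pt "0 0 0 0 0 0" --pt "0 0 0 0 0 0" --grip 0.8

```text
clock: 18.77
tool_pos: [0.4875, -0.3419, 0.0666]
orientation: [-180.0, 17.9, -38.0]
force: [-0.0, 0.2, 1.1]
opening: 0.0171
gripper_force: 30.0
```

```bash
python3 - <<'E'
from h import *
o=get_obs();print({k:np.round(o[k],4).tolist() for k in('clock','joint_pos','tool_pos','orientation','force','opening','gripper_force')})
for c in('top','scene','wrist'):
  s=snapshot(c)
  for r in spot_point(c,'chuck_blue_centre')[:4]: print(c,round(r['score'],2),np.round(r['position'],4))
E
```

```text
{'clock': 18.7667, 'joint_pos': [-19.8422, 32.5531, -4.9244, -5.9078, -69.7105, 74.7359], 'tool_pos': [0.4875, -0.3419, 0.0666], 'orientation': [-179.9628, 17.9386, -37.9884], 'force': [-0.021, 0.2036, 1.1471], 'opening': 0.0171, 'gripper_force': 29.9994}
top 0.45 [ 0.4868 -0.3447  0.0377]
scene 0.93 [ 0.415  -0.3064  0.0404]
scene 0.87 [ 0.5456 -0.3943  0.045 ]
scene 0.6 [ 0.4846 -0.3411  0.0434]
wrist 0.78 [ 0.5468 -0.4005  0.042 ]
wrist 0.62 [ 0.4882 -0.3436  0.0429]
```

```bash
cat >> h.py <<'E'
_Rb=R.from_euler('xyz',[-179.9628,17.9386,-37.9884],degrees=True)
OFF=_Rb.inv().apply(np.array([.4874,-.3422,.0425])-[.4875,-.3419,.0666]); AX=_Rb.inv().apply([0,0,1.])
def tcp_for(centre,axis=None):  # place tool rotation so chuck axis -> zd, y -> -ym
    zd=G['zd']; A=frame(AX,np.array([0,1.,0])); B=frame(zd,-G['ym']); Rt=B@A.T
    return centre-Rt@OFF,Rt
E
python3 - <<'E'
from kin import *
o=get_obs();R0=E('xyz',o['orientation']); print('lift',np.round(R0.inv().apply([0,0,14.4]),2))
g=G
for d,l in((.058,.053),(.058,.003),(.03,.003),(0,.002)):
    p,Rt=tcp_for(g['guard_gap']-d*g['inn']+l*g['zd']); print(d,l,np.round(p,4),best(p,Rt,6).tolist())
p,Rt=tcp_for(g['guard_gap']-.058*g['inn']+.053*g['zd']); p[2]=.211
o['tool_pos']=o['tool_pos']+[0,0,.144]; go(p,Rt,o); print(best(p,Rt,6).tolist())
E
```

```text
lift [-4.44e+00 -1.00e-02 -1.37e+01]
0.058 0.053 [0.4623 0.1189 0.1404] [[45.0, 1.0, -47.0, 17.0, -36.0, 24.0]]
0.058 0.003 [0.4871 0.1155 0.0971] [[42.0, 7.0, -48.0, 20.0, -28.0, 23.0]]
0.03 0.003 [0.5111 0.1122 0.1111] [[39.0, 8.0, -44.0, 18.0, -30.0, 28.0]]
0 0.002 [0.5374 0.1085 0.1252] [[37.0, 9.0, -40.0, 16.0, -33.0, 33.0]]
shift cm [-28.88 -34.77   9.32] then turn [ -1.56  29.29 -30.4 ]
[[46.0, -4.0, -40.0, 13.0, -47.0, 28.0]]
```

>>> play_rows --pt "-0.3 0 -0.9 0 0 0" --pt "-0.555 0 -1.71 0 0 0" --pt "-0.555 0 -1.71 0 0 0" --pt "-0.555 0 -1.71 0 0 0" --pt "-0.555 0 -1.71 0 0 0" --pt "-0.555 0 -1.71 0 0 0" --pt "-0.555 0 -1.71 0 0 0" --pt "-0.555 0 -1.71 0 0 0" --pt "-0.255 0 -0.83 0 0 0"

```text
clock: 19.82
tool_pos: [0.4876, -0.3423, 0.2128]
orientation: [-180.0, 17.8, -38.0]
force: [1.8, -1.1, -2.5]
opening: 0.0177
gripper_force: 30.0
```

>>> play_rows --pt "-0.8 -0.966 0.259 0 0 0" --pt "-1.604 -1.932 0.518 0 0 0" --pt "-1.604 -1.932 0.518 0 0 0" --pt "-1.604 -1.932 0.518 0 0 0" --pt "-1.604 -1.932 0.518 0 0 0" --pt "-1.604 -1.932 0.518 0 0 0" --pt "-1.604 -1.932 0.518 0 0 0" --pt "-1.604 -1.932 0.518 0 0 0" --pt "-1.604 -1.932 0.518 0 0 0" --pt "-1.604 -1.932 0.518 0 0 0" --pt "-1.604 -1.932 0.518 0 0 0" --pt "-1.604 -1.932 0.518 0 0 0" --pt "-1.604 -1.932 0.518 0 0 0" --pt "-1.604 -1.932 0.518 0 0 0" --pt "-1.604 -1.932 0.518 0 0 0" --pt "-1.604 -1.932 0.518 0 0 0" --pt "-1.604 -1.932 0.518 0 0 0" --pt "-1.604 -1.932 0.518 0 0 0" --pt "-0.8 -0.966 0.259 0 0 0"

```text
clock: 21.4
tool_pos: [0.4611, 0.1213, 0.2101]
orientation: [180.0, 18.0, -37.9]
force: [0.1, 1.0, -2.4]
opening: 0.0173
gripper_force: 30.0
```

>>> play_rows --pt "0 0 0 -0.195 3.661 -3.8" --pt "0 0 0 -0.195 3.661 -3.8" --pt "0 0 0 -0.195 3.661 -3.8" --pt "0 0 0 -0.195 3.661 -3.8" --pt "0 0 0 -0.195 3.661 -3.8" --pt "0 0 0 -0.195 3.661 -3.8" --pt "0 0 0 -0.195 3.661 -3.8" --pt "0 0 0 -0.195 3.661 -3.8" --pt "0 0 0 0 0 0" --pt "0 0 0 0 0 0" --pt "0 0 0 0 0 0"

```text
clock: 22.32
tool_pos: [0.4622, 0.1191, 0.2109]
orientation: [-179.9, -12.0, -8.0]
force: [0.5, 0.1, -2.0]
opening: 0.0175
gripper_force: 30.0
```

```bash
python3 - <<'E'
from h import *
o=get_obs();print({k:np.round(o[k],4).tolist() for k in('clock','joint_pos','tool_pos','orientation','force','opening','gripper_force')})
R0=R.from_euler('xyz',o['orientation'],degrees=True); c=o['tool_pos']+R0.apply(OFF); print('expect centre',np.round(c,4),'axis',R0.apply(AX),G['zd'])
for cam in('top','scene','wrist'):
  s=save(cam,'v_%s.png'%cam)
  for t in('chuck_blue_centre','empty_pocket','guard_gap'):
    for r in spot_point(cam,t)[:4]: 
      if t!='chuck_blue_centre' or r['position'][2]>.06: print(cam,t,round(r['score'],2),np.round(r['position'],4),round(1000*(r['position']-G['c'])@G['ym'],1))
  print(cam,proj(s,c),'gap',proj(s,G['guard_gap']))
p,Rt=tcp_for(G['guard_gap']-.058*G['inn']+.053*G['zd']);go(p,Rt)
E
```

```text
{'clock': 22.3167, 'joint_pos': [45.531, -3.4788, -39.4089, 12.9836, -47.5691, 28.2618], 'tool_pos': [0.4622, 0.1191, 0.2109], 'orientation': [-179.9253, -11.9602, -7.978], 'force': [0.48, 0.0863, -1.9778], 'opening': 0.0175, 'gripper_force': 29.9978}
expect centre [0.4742 0.1171 0.1901] axis [-0.49373152  0.06856713  0.866907  ] [-0.49524655  0.0687812   0.8660254 ]
top chuck_blue_centre 0.64 [0.4769 0.1173 0.1907] 0.7
top empty_pocket 0.9 [0.5516 0.1043 0.0971] -1.9
top guard_gap 0.89 [0.5495 0.1087 0.1055] 2.2
top [173.7 280.3] gap [190.5 240.1]
scene chuck_blue_centre 0.5 [0.472  0.1231 0.1906] 5.8
scene empty_pocket 0.79 [0.5521 0.106  0.101 ] -0.2
scene guard_gap 0.81 [0.5486 0.1053 0.1014] -1.3
scene [189.1 206.9] gap [220.5 234. ]
wrist chuck_blue_centre 0.71 [0.4734 0.1169 0.1903] -0.2
wrist empty_pocket 0.96 [0.5482 0.1067 0.103 ] -0.0
wrist guard_gap 0.96 [0.5478 0.1064 0.1044] -0.4
wrist [316.1 269.3] gap [315.6 126.4]
shift cm [-1.47 -0.    6.88] then turn [-0.    0.03 -0.02]
```

Chuck, pocket and gap agree within about 1 mm on all three cameras. I lower to the pre-insertion point, 58 mm before the seat.

>>> play_rows --pt "0 0 1.3 0 0 0" --pt "0 0 1.3 0 0 0" --pt "0 0 1.3 0 0 0" --pt "0 0 1.3 0 0 0" --pt "0 0 1.3 0 0 0" --pt "0 0 1.3 0 0 0" --pt "0 0 1.3 0 0 0" --pt "0 0 1.3 0 0 0" --pt "0.07 0 1.24 0 0 0" --pt "0 0 0 0 0 0" --pt "0 0 0 0 0 0" --pt "0 0 0 0 0 0"

```text
clock: 23.92
tool_pos: [0.4873, 0.1158, 0.0977]
orientation: [-179.9, -12.1, -7.9]
force: [0.1, -0.4, -3.0]
opening: 0.0176
gripper_force: 30.0
```

```bash
python3 - <<'E'
from h import *
o=get_obs();print({k:np.round(o[k],4).tolist() for k in('clock','joint_pos','tool_pos','orientation','force','opening')})
R0=R.from_euler('xyz',o['orientation'],degrees=True); c=o['tool_pos']+R0.apply(OFF); print('expect centre',np.round(c,4))
D=lambda q:np.round([1000*(q-G['guard_gap'])@G[k] for k in('inn','ym','zd')],1)
print(D(c))
for cam in('top','scene','wrist'):
  s=save(cam,'u_%s.png'%cam)
  for t in('chuck_blue_centre','empty_pocket'):
    for r in spot_point(cam,t)[:4]: 
      if t!='chuck_blue_centre' or r['position'][2]>.06: print(cam,t,round(r['score'],2),D(r['position']))
a=cv2.imread('pics/u_scene.png')[180:300,140:300];cv2.imwrite('pics/u.png',cv2.resize(a,None,fx=5,fy=5,interpolation=cv2.INTER_CUBIC))
for d,l in((0,.0025),):
  p,Rt=tcp_for(G['guard_gap']-d*G['inn']+l*G['zd']);go(p,Rt)
print('inn in tool',R0.inv().apply(G['inn']),'zd',R0.inv().apply(G['zd']))
E
```

```text
{'clock': 23.9167, 'joint_pos': [41.6299, 7.399, -48.3746, 19.8994, -27.7185, 23.3326], 'tool_pos': [0.4873, 0.1158, 0.0977], 'orientation': [-179.9445, -12.0582, -7.9087], 'force': [0.0905, -0.4364, -2.9628], 'opening': 0.0176}
expect centre [0.4993 0.1138 0.0769]
[-57.6   0.3   3.4]
top chuck_blue_centre 0.42 [-55.8  -2.    3. ]
top empty_pocket 0.66 [-2.1  0.3 -2.3]
top empty_pocket 0.42 [-0.1  2.1  4. ]
scene chuck_blue_centre 0.67 [-59.5   1.8   4.9]
scene empty_pocket 0.76 [-1.2  0.3 -4.5]
wrist chuck_blue_centre 0.98 [-58.4   0.7   4.4]
shift cm [ 5.53  0.01 -1.71] then turn [-0.03  0.01 -0.01]
inn in tool [ 9.51369907e-01 -3.26964420e-04 -3.08050633e-01] zd [-3.08050805e-01 -9.04240831e-04 -9.51369478e-01]
```

View pics/u.png

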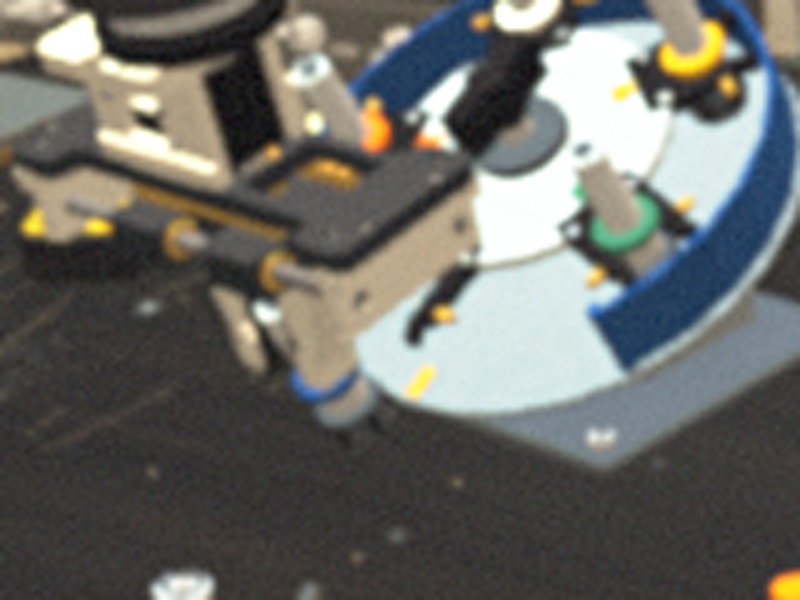

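The scene crop shows the chuck held tilted like the pocket, its flange at crop (325,385), just in front of the pan's open edge. I slide it in partway and check the force.

>>> play_rows --pt "0.476 0 -0.154 0 0 0" --pt "0.476 0 -0.154 0 0 0" --pt "0.476 0 -0.154 0 0 0" --pt "0.476 0 -0.154 0 0 0" --pt "0.476 0 -0.154 0 0 0" --pt "0.476 0 -0.154 0 0 0" --pt "0 0 0 0 0 0" --pt "0 0 0 0 0 0"

```text
clock: 25.03
tool_pos: [0.5131, 0.1119, 0.1122]
orientation: [-179.9, -12.0, -8.0]
force: [-0.1, -0.0, -3.1]
opening: 0.0175
gripper_force: 30.0
```

>>> play_rows --pt "0.285 0 -0.092 0 0 0" --pt "0.285 0 -0.092 0 0 0" --pt "0.285 0 -0.092 0 0 0" --pt "0 0 0 0 0 0" --pt "0 0 0 0 0 0"

```text
clock: 25.45
tool_pos: [0.5207, 0.111, 0.1167]
orientation: [-179.9, -12.0, -7.9]
force: [-0.1, -0.6, -2.6]
opening: 0.0173
gripper_force: 30.0
```

```bash
cat > chk.py <<'E'
from h import *
o=get_obs();print({k:np.round(o[k],4).tolist() for k in('clock','tool_pos','force','moment','opening')})
R0=R.from_euler('xyz',o['orientation'],degrees=True); c=o['tool_pos']+R0.apply(OFF)
D=lambda q:np.round([1000*(q-G['guard_gap'])@G[k] for k in('inn','ym','zd')],1)
print('kin',D(c),'F',np.round([o['force']@G[k] for k in('inn','ym','zd')],1))
for cam in('top','scene','wrist'):
  s=snapshot(cam)
  for t in('chuck_blue_centre','empty_pocket'):
    for r in spot_point(cam,t)[:4]: 
      if t!='chuck_blue_centre' or r['position'][2]>.06: print(cam,t,round(r['score'],2),D(r['position']))
E
python3 chk.py
```

```text
{'clock': 25.45, 'tool_pos': [0.5207, 0.111, 0.1167], 'force': [-0.1429, -0.6017, -2.6042], 'moment': [0.0403, 0.918, -0.0479], 'opening': 0.0173}
kin [-18.9   0.1   3. ] F [-1.4 -0.6 -2.2]
top chuck_blue_centre 0.37 [-17.3  -1.6   2.2]
top empty_pocket 0.88 [-0.2  1.1  1. ]
scene chuck_blue_centre 0.7 [-16.7   1.7   6.1]
scene empty_pocket 0.81 [ 0.7  0.1 -3.1]
wrist chuck_blue_centre 0.71 [-19.    1.9   4. ]
```

No contact so far, with 19 mm left to go. Pushing past the balls.

>>> play_rows --pt "0.19 0 -0.062 0 0 0" --pt "0.19 0 -0.062 0 0 0" --pt "0.19 0 -0.062 0 0 0" --pt "0.19 0 -0.062 0 0 0" --pt "0.19 0 -0.062 0 0 0" --pt "0.19 0 -0.062 0 0 0"

```text
clock: 26.4
tool_pos: [0.5291, 0.1084, 0.1212]
orientation: [179.9, -11.8, -7.9]
force: [-3.9, 1.7, -4.6]
opening: 0.0173
gripper_force: 30.0
```

>>> play_rows --pt "0.19 0 -0.062 0 0 0" --pt "0.19 0 -0.062 0 0 0" --pt "0.095 0 -0.031 0 0 0" --pt "0 0 0 0 0 0"

```text
clock: 26.73
tool_pos: [0.5354, 0.1088, 0.1253]
orientation: [-179.9, -12.0, -7.9]
force: [-0.8, -0.2, -2.2]
opening: 0.0175
gripper_force: 30.0
```

```bash
python3 chk.py
```

```text
{'clock': 26.7333, 'tool_pos': [0.5354, 0.1088, 0.1253], 'force': [-0.8342, -0.2126, -2.185], 'moment': [-0.1715, 1.2247, -0.0767], 'opening': 0.0175}
kin [-1.7  0.   3.1] F [-1.8 -0.3 -1.5]
top chuck_blue_centre 0.4 [85.8 -4.3 23.3]
top empty_pocket 0.57 [-0.2  2.4 -2.3]
scene chuck_blue_centre 0.5 [-1.8  5.4  2.8]
scene empty_pocket 0.68 [ 2.4 -1.7 -1.7]
wrist chuck_blue_centre 0.84 [-3.4 -0.1  4. ]
```

>>> play_rows --pt "0.095 0 -0.031 0 0 0" --pt "0.095 0 -0.031 0 0 0" --pt "0 0 0 0 0 0"

```text
clock: 27.43
tool_pos: [0.5357, 0.1086, 0.1255]
orientation: [-180.0, -11.9, -7.9]
force: [-6.9, 2.8, -1.0]
opening: 0.0174
gripper_force: 30.0
```

>>> play_rows --pt "0.095 0 -0.031 0 0 0" --pt "0.095 0 -0.031 0 0 0" --pt "0 0 0 0 0 0" --pt "0 0 0 0 0 0"

```text
clock: 27.77
tool_pos: [0.536, 0.1077, 0.1257]
orientation: [179.9, -11.8, -7.9]
force: [-12.1, 3.4, -0.0]
opening: 0.0178
gripper_force: 30.0
```

```bash
python3 chk.py
```

```text
{'clock': 27.7667, 'tool_pos': [0.536, 0.1077, 0.1257], 'force': [-12.0994, 3.4246, -0.0396], 'moment': [1.745, 5.5994, 0.2535], 'opening': 0.0178}
kin [-1. -1.  3.] F [-10.8   1.7   6.2]
top empty_pocket 0.83 [-3.  -1.4  1.2]
scene chuck_blue_centre 0.46 [-2.   2.6  3.8]
scene empty_pocket 0.6 [ 1.7 -4.7 -4.6]
scene empty_pocket 0.21 [  21.5    4.1 -130.2]
wrist chuck_blue_centre 0.89 [-1.3 -0.5  3.2]
```

Firm stop at the back of the slot (11 N, past the balls). I lower the flange onto the fork, about 3 mm.

>>> play_rows --pt "0.031 0 0.095 0 0 0" --pt "0.031 0 0.095 0 0 0" --pt "0.031 0 0.095 0 0 0" --pt "0 0 0 0 0 0" --pt "0 0 0 0 0 0"

```text
clock: 28.63
tool_pos: [0.5373, 0.1073, 0.1231]
orientation: [179.9, -11.8, -7.9]
force: [-14.3, 3.9, 0.5]
opening: 0.0169
gripper_force: 30.0
```

```bash
python3 chk.py
```

```text
{'clock': 28.6333, 'tool_pos': [0.5373, 0.1073, 0.1231], 'force': [-14.2931, 3.8973, 0.5307], 'moment': [1.4482, 5.6948, 0.1959], 'opening': 0.0169}
kin [-1.1 -1.3  0.1] F [-12.5   1.9   7.8]
top empty_pocket 0.95 [-0.5 -2.6 -2.6]
scene chuck_blue_centre 0.51 [-1.1  1.2  0.2]
scene empty_pocket 0.67 [ 2.5 -1.9 -1.4]
wrist chuck_blue_centre 0.84 [-1.3 -0.3  1.2]
```

>>> play_rows --pt "0.031 0 0.095 0 0 0" --pt "-0.1 0 0.03 0 0 0" --pt "-0.1 0 0.03 0 0 0" --pt "0 0 0 0 0 0" --pt "0 0 0 0 0 0"

```text
clock: 29.5
tool_pos: [0.5372, 0.1078, 0.1227]
orientation: [180.0, -11.9, -7.9]
force: [-13.9, 1.1, 8.9]
opening: 0.0174
gripper_force: 30.0
```

>>> play_rows --pt "0 0 0 0 0 0" --pt "0 0 0 0 0 0" --pt "0 0 0 0 0 0" --pt "0 0 0 0 0 0" --pt "0 0 0 0 0 0" --grip 4.5

```text
clock: 29.92
tool_pos: [0.539, 0.1086, 0.1228]
orientation: [-179.9, -12.1, -7.9]
force: [-0.1, 0.4, -0.6]
opening: 0.0431
gripper_force: 0.0
```

```bash
python3 chk.py
```

```text
{'clock': 29.9167, 'tool_pos': [0.539, 0.1086, 0.1228], 'force': [-0.1211, 0.3828, -0.5984], 'moment': [0.0192, 0.6601, 0.0261], 'opening': 0.0431}
kin [ 0.2  0.3 -0.9] F [-0.4  0.4 -0.4]
top chuck_blue_centre 0.39 [-0.7 -0.4 -0.7]
top empty_pocket 0.85 [-0.2 -3.9 -0.3]
top empty_pocket 0.32 [  21.4   -0.3 -133.9]
scene chuck_blue_centre 0.73 [-0.4 -0.2  4. ]
scene empty_pocket 0.78 [-0.5  1.2 -4.5]
scene empty_pocket 0.37 [-1.4  1.3 -0.8]
scene empty_pocket 0.25 [  18.6    5.5 -126.9]
```

Released with no load on the tool. Retreating along the pocket axis.

>>> play_rows --pt "-0.15 0 -0.475 0 0 0" --pt "-0.308 0 -0.951 0 0 0" --pt "-0.308 0 -0.951 0 0 0" --pt "-0.308 0 -0.951 0 0 0" --pt "-0.308 0 -0.951 0 0 0" --pt "-0.308 0 -0.951 0 0 0" --pt "-0.308 0 -0.951 0 0 0" --pt "-0.308 0 -0.951 0 0 0" --pt "-0.308 0 -0.951 0 0 0" --pt "0 0 -1.5 0 0 0" --pt "0 0 -1.5 0 0 0" --pt "0 0 0 0 0 0" --pt "0 0 0 0 0 0"

```text
clock: 31.45
tool_pos: [0.4905, 0.1154, 0.2268]
orientation: [-179.9, -12.1, -7.9]
force: [-0.1, 0.7, -1.0]
opening: 0.045
gripper_force: 0.0
```

```bash
python3 chk.py; python3 - <<'E'
from h import *
s=snapshot('wrist'); print('top of shank pred home',proj(s,G['guard_gap']+.0425*G['zd']),'5mm out',proj(s,G['guard_gap']+.0425*G['zd']-.005*G['inn']),'centre',proj(s,G['guard_gap']))
cv2.imwrite('pics/fin.png',s['frame'][:,:,::-1])
# yellow/blue masks: blue flange pixels near the gap
h=cv2.cvtColor(s['frame'],cv2.COLOR_RGB2HSV); c=proj(s,G['guard_gap']-.0065*G['zd']).astype(int)
m=cv2.inRange(h,(100,120,80),(125,255,255)); m2=np.zeros_like(m); x,y=c; m2[y-60:y+60,x-60:x+60]=m[y-60:y+60,x-60:x+60]
n,l,st,ce=cv2.connectedComponentsWithStats(m2); print('flange pred',c,[(st[i].tolist(),ce[i].round(1).tolist()) for i in range(1,n) if st[i,4]>30])
for t in('chuck_red_centre',): 
  snapshot('scene'); print(t,[(round(r['score'],2),np.round(r['position'],3)) for r in spot_point('scene',t)[:3]])
E
```

```text
{'clock': 31.45, 'tool_pos': [0.4905, 0.1154, 0.2268], 'force': [-0.1496, 0.663, -1.0458], 'moment': [0.0306, 0.7344, 0.0052], 'opening': 0.045}
kin [  9.8   0.5 113.6] F [-0.7  0.6 -0.8]
top chuck_blue_centre 0.84 [-1.5 -2.3 -1.7]
top empty_pocket 0.94 [-2.2 -3.1 -1.2]
scene chuck_blue_centre 0.67 [-1.2  2.   2.7]
scene empty_pocket 0.82 [ 0.5 -0.6 -5.5]
wrist chuck_blue_centre 0.96 [-0.5  0.6  0.4]
top of shank pred home [315.6 205.6] 5mm out [315.6 213.1] centre [315.4 174.1]
flange pred [315 170] [([306, 110, 18, 15, 214], [314.8, 116.0]), ([292, 150, 45, 38, 762], [314.5, 164.9])]
chuck_red_centre [(0.86, array([ 0.449, -0.235,  0.042])), (0.86, array([ 0.419, -0.163,  0.047]))]
```

The chuck sits at the pocket's point (−0.5, 0.6, 0.4 mm from the wrist view), the pocket is in the middle of the gap, and the red chuck hasn't moved. Handing in.

```bash
python3 -c "
from plant import *
print(close_job())"
```

```text
the job is handed in; nothing more can be done
None
```

The job is handed in: the empty pocket stands in the middle of the guard's gap to within about 1–3 mm, and the blue-ringed chuck is seated in it past the balls and released. The red-ringed chuck stands where it was; the clock stood at about 31.5 s of the 67 s allowed, and no verdict came back.

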